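# Put the hair-stick case away with its door up

### The job

The six-sided hair-stick case lies with its white-striped flat, which is its little door, turned away underneath. First roll it over on the table, without picking it up, until the white stripe faces up and let it rest; then pull the drawer well open, lower the case stripe up between the two white ribs of the drawer's cradle without dropping it, let go, and push the drawer fully shut without slamming it. Leave the comb, the hair band, the hairbrush and the talc can where they are.

Things in the scene. Friction and masses are not known exactly. Their poses are not given: they have to be found in the camera images.
- case: hexagonal dark wood case with a brass band at each end, loose on the table: 150 mm long, 48 across flats, 55.4 across corners, each flat 27.7 wide, about 0.2 kg. Origin at its middle. x along its length; z comes out of the flat with the white stripe (116 x 16 mm; a white bar on each end face points to that flat). At the start z points 120 degrees from up: a third of a turn is needed
- vanity_drawer0 (a joint): the drawer of the unit: 0 is shut, grows in m as it slides out along the unit's -x, stop at 0.165. It runs with about 1 N of friction
- vanity_drawer0_handle (a point): middle of the drawer's brass bar handle, 57 mm above the table: a level round bar 11 mm thick and 120 mm long along the point's y, its centre line 35 mm in front of the drawer's face; it can be gripped from above. The point's -x points out of the drawer, the way it opens
- vanity: low wooden drawer unit, fixed: 240 deep (x) x 260 wide (y) x 95 mm high, one drawer that opens to its -x; a small jar, 55 mm high, stands on the back half of its top. Origin at the centre of its underside. The drawer is 212 mm wide inside; its side walls stand 51 mm above its floor, its front panel 60 mm
- cradle_floor (a point): middle of the cradle floor in the drawer, 22 mm above the table; moves with the drawer. x to the back of the drawer, y along the cradle, z up. Two white ribs 10 mm high, 6 thick run along y, inner faces 48 mm apart (24 either side of this point). The drawer's inside reaches 57 mm forward of this point. With the drawer out by 0.155 this point lies 91 mm in front of the unit's body
- comb: fine-tooth steel comb, 170 x 35 x 4 mm, lying flat on the table; origin at the centre of its underside, x along it
- hair_band: white plastic hair band, a ring 90 mm across and 14 mm high, lying on the left of the table; origin at the centre of its underside
- hairbrush: red paddle hairbrush, 200 mm long, 64 mm wide, lying on the left of the table; origin at the middle of its underside, x along it
- talc: yellow talc can, 60 mm wide and 150 mm tall, standing on the left of the table; origin at the centre of its underside
There are look-alikes about, which are no part of the job. Leave any green or turquoise look-alike of the case alone.

How it is judged:
By the outcome, as a careful person would: the job done as asked, in the order asked, and still so for the second after the job is handed in, with the robot touching nothing.
It also fails if it takes over 72 s, if anything falls off the work surface, if the arm or the gripper's body presses on something with over 40 N, if the wrist force passes 120 N, or if a joint passes its speed limit or range.

### The arm

A 7-joint arm with a two-finger parallel gripper is mounted at the origin on the work surface. World frame = base frame: x ahead of the robot, y to its left, z up, the work surface at z = 0. Lengths are in m, angles in rad, forces in N, time in s.
With the tool pointing down it reaches from about 0.35 to 0.9 m from the base axis. Payload 8.1 kg.
Tool frame: the origin (TCP) lies midway between the tips of the shut fingers; the grasp point (between the pads) lies 19 mm behind it; z points along the fingers, y is the line along which they close (so a half turn about z gives the same grasp; the last joint's range is limited). The gripper opens to 92 mm and grips with 3 to 60 N. Pads are 19 mm wide; open, the fingers measure 130 mm over their backs; the gripper's body (75 mm by 190 mm) begins 47 mm behind the grasp point.
Start: joints at [-1.264, 0.434, 0.025, 1.573, -0.012, 1.134, -0.075], TCP at [0.249, 0.573, 0.227] pointing down, gripper open.
Joint ranges: [-2.62, 2.62], [-0.44, 2.09], [-1.27, 1.32], [0.08, 2.57], [-1.32, 4.46], [0.12, 2], [-2.74, 2.74]. Speed limits (rad/s): [2.22, 2.22, 3.01, 3.01, 3.14, 3.14, 3.14].

### API

Orientations are given as a rotation vector (axis times angle).
In Python, from cell import arm gives the robot as it stands.
- The arm moves only by the tool carry_out, never from a script. Its arguments are lists of equal length, an entry for each row: "claw": the finger opening in cm, from 0 to 9.18; "delta_pos": the shift along the tool's x, y, z in cm, a list of three; "angular": the turn, a rotation vector about the tool's x, y, z in rad, a list of three. In form: {"claw": [claw, ...], "delta_pos": [[dx, dy, dz], ...], "angular": [[ax, ay, az], ...]}. A call has 1 to 20 rows; each row shifts and turns the commanded pose from where the row before left it, along the tool's axes as they then stand; what a row does not reach is not made up. A row lasts 1/10 s, in which the tool goes at most 50 mm and 8.59 degrees, less where a joint would pass 70% of its speed; a pose out of reach is approached as far as the arm can. A call with a gripper value outside its range is refused whole. The fingers move at their own pace and stop on an object; "force" is the grip in N (left out, the last holds). Time passes only in rows, so rows that do not move let the fingers close. It gives the time, the measured TCP pose, the force, the opening and the grip force at its end, in the units of the state.
- arm.observe(): the state, without advancing time (a new reading comes with each control period).
- arm.get_image(name): name is "side" or "top"; returns a dict with "frame" (400x640x3 uint8, red, green, blue), "mtx" (3x3 intrinsics, pixels), "dist" ([k1, k2, p1, p2, k3] as OpenCV has them; the pictures are not rectified), "T" (4x4, takes a point from camera to world coordinates). Camera axes: x right, y down, z forward; pixel columns grow to the right and rows downward; lengths in m; the calibration is good to about 2 mm. A picture is of the moment at which its call begins. There is no depth.
- arm.sign_off(): hands the job in; it is judged then, once.
Trained networks look in a picture, given as the dict that the camera call returned (one of the last four; its "shot" number tells which), for a name from the list of things; names that differ only in an ending like _2 or _b are one class to them, and where a whole thing is asked for, a point or a joint stands for the part that bears it (a point fixed in the world has none). Each returns a list of dicts, best first, with "conf" (0 to 1); they miss things now and then, are a little off and sometimes report something else, mostly with a low value. They report only what shows in the picture. A call takes as long as a camera call. They do not tell look-alikes from the thing itself.
- arm.look_for(label, picture): "centre" ([column, row] as shares, 0 to 1, of the picture: columns of its width, rows of its height, amid what is visible of it).
- arm.trace(label, picture): "region" (400x640 bool, what is visible of it) and "centre" ([column, row] as shares, 0 to 1, of the picture: columns of its width, rows of its height, amid what is visible of it).
- arm.place_of(label, picture): "centre" ([column, row] as shares, 0 to 1, of the picture: columns of its width, rows of its height: a listed point, or the origin of a listed thing).
The state is a dict: "clock": time; "joints": joint angles; "dq": joint speeds; "joint_efforts": joint torques, N m; "position": TCP position; "ee_rot": TCP orientation; "force": force on the tool from outside, world axes, zero at the start; "ft_torque": the same for the moment, N m; "width": opening from 0.0 (shut) to 1.0 (fully open); "gripper_force": force on a finger pad.
Only numpy, scipy, OpenCV 4.12 (cv2) and the standard library are available. Lean on these libraries where they do the work, as an engineer would, in place of code of your own. Each camera call takes 0.05 s, during which the arm holds its last target. There are 200 camera calls.

## Working session

There is one attempt and no reset: what is moved stays moved. The work goes in short steps, Python scripts to look and compute and a tool call to move; the robot and the scene stay as the last step left them, time stands still between calls to the robot, and variables do not carry over. Pictures are saved under pics/ and viewed, at most 10 in all, crops included, and the job is handed in when it is done.

Besides the shell and the picture viewer there is one more tool, called as name(argument=value, ...) on one line, values as JSON. carry_out: Moves the arm, as the interface text tells. Its arguments: {"type":"object","properties":{"claw":{"type":"array","items":{"type":"number"}},"delta_pos":{"type":"array","items":{"type":"array","items":{"type":"number"}}},"angular":{"type":"array","items":{"type":"array","items":{"type":"number"}}},"force":{"type":"number"}},"required":["claw","delta_pos","angular"]}

```bash
mkdir -p pics; ls
cat > h.py <<'E'
import numpy as np, cv2
from cell import arm
from scipy.spatial.transform import Rotation as R
def ray(p,uv):
    u=cv2.undistortPoints(np.array([[uv]],float),np.array(p["mtx"]),np.array(p["dist"]))[0,0]
    T=np.array(p["T"]); d=T[:3,:3]@np.array([u[0],u[1],1]); return T[:3,3],d/np.linalg.norm(d)
def atz(p,uv,z):
    o,d=ray(p,uv); return o+d*(z-o[2])/d[2]
def px(p,c): return [c[0]*640,c[1]*400]
def tri(a,b):
    A=np.zeros((3,3));v=np.zeros(3)
    rs=[]
    for p,uv in (a,b):
        o,d=ray(p,uv);M=np.eye(3)-np.outer(d,d);A+=M;v+=M@o;rs.append((o,d))
    x=np.linalg.solve(A,v)
    return x,[round(float(np.linalg.norm(np.cross(x-o,d))),4) for o,d in rs]
def proj(p,X):
    T=np.linalg.inv(np.array(p["T"])); r=cv2.Rodrigues(T[:3,:3])[0]
    return cv2.projectPoints(np.array(X,float).reshape(-1,1,3),r,T[:3,3],np.array(p["mtx"]),np.array(p["dist"]))[0][:,0]
def save(p,n): cv2.imwrite("pics/"+n,p["frame"][:,:,::-1])
E
python3 - <<'E'
from h import *
np.set_printoptions(precision=3,suppress=True)
P={n:arm.get_image(n) for n in("side","top")}
for n,p in P.items():
    save(p,n+"0.png"); print(n,np.array(p["T"])[:3])
    for l in ["case","vanity_drawer0_handle","cradle_floor","vanity","comb","hair_band","hairbrush","talc"]:
        for m in ("place_of",):
            for r in getattr(arm,m)(l,p)[:3]: print(n,l,round(r["conf"],2),np.round(px(p,r["centre"])),atz(p,px(p,r["centre"]),0.024)[:2])
s=arm.observe();print(s["clock"],s["position"],s["ee_rot"],s["width"],s["force"])
E
```

```text
pics
side [[ 0.719 -0.526  0.454 -0.14 ]
 [-0.695 -0.541  0.473 -0.53 ]
 [-0.003 -0.656 -0.755  1.108]]
side case 0.87 [275. 229.] [0.347 0.186]
side case 0.84 [212. 233.] [0.202 0.306]
side case 0.8 [354. 329.] [ 0.283 -0.202]
side vanity_drawer0_handle 0.93 [431. 259.] [ 0.595 -0.208]
side cradle_floor 0.88 [455. 247.] [ 0.683 -0.231]
side vanity 0.85 [465. 242.] [ 0.716 -0.243]
side vanity 0.44 [429. 258.] [ 0.594 -0.202]
side comb 0.9 [342. 255.] [ 0.422 -0.022]
side hair_band 0.69 [245. 181.] [0.405 0.407]
side hairbrush 0.65 [253. 156.] [0.5   0.485]
side talc 0.9 [288. 148.] [0.614 0.432]
top [[-0.015 -0.999  0.047  0.422]
 [-1.     0.015 -0.003  0.137]
 [ 0.002 -0.047 -0.999  1.218]]
top case 0.96 [308. 170.] [0.573 0.181]
top case 0.89 [270. 297.] [0.197 0.3  ]
top case 0.84 [307. 242.] [0.356 0.188]
top vanity_drawer0_handle 0.66 [446. 166.] [ 0.577 -0.231]
top vanity 0.93 [441. 114.] [ 0.735 -0.223]
top comb 0.73 [370. 212.] [ 0.443 -0.002]
top hairbrush 0.87 [201. 190.] [0.517 0.5  ]
0.9 [0.249 0.573 0.227] [0.639 3.076 0.   ] 1.0009495737699168 [-1.113 -0.94   0.299]
```

View pics/side0.png

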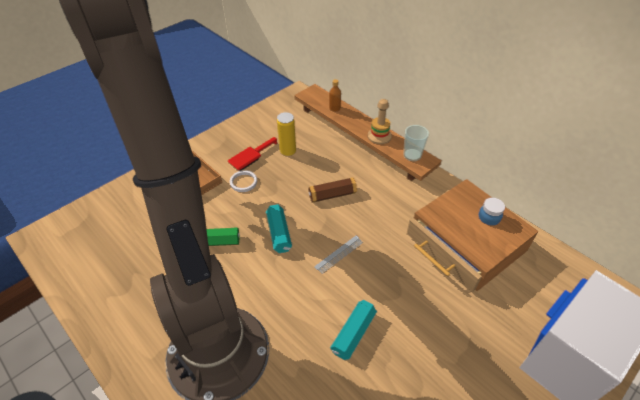

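View pics/top0.png

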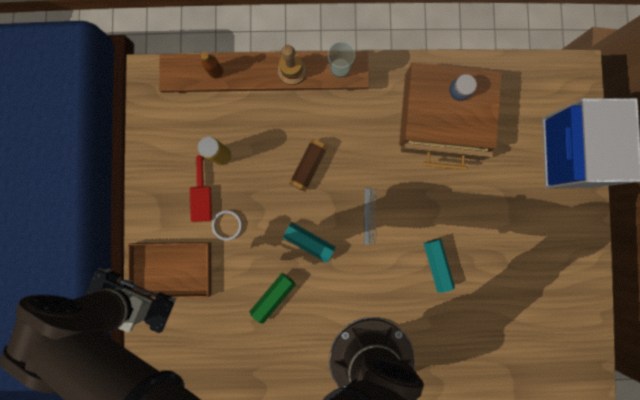

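The dark case is at top (308,165), side (333,189). The unit's handle is at top (446,160), and the comb at top (369,215). The turquoise and green sticks are look-alikes. Next I zoom in on the case end and the unit.

Run:
```python
from h import *
np.set_printoptions(precision=3,suppress=True)
P={n:arm.get_image(n) for n in("side","top")}
S,T=P["side"]["frame"],P["top"]["frame"]
f=lambda im,c,r,w,h,k:cv2.resize(im[r:r+h,c:c+w],None,fx=k,fy=k,interpolation=cv2.INTER_CUBIC)
a=np.hstack([f(S,298,165,66,50,6),f(T,275,130,66,66,6)[:300]]) 
b=np.hstack([f(S,398,175,146,120,2.7)[:,:394],f(T,390,45,146,120,2.7)[:,:394]])
w=min(a.shape[1],b.shape[1]);im=np.vstack([a[:,:w],b[:,:w]])[:600]
cv2.imwrite("pics/c1.png",im[:,:,::-1])
for l in ["case","vanity_drawer0_handle","vanity"]:
  for n,p in P.items():
    for r in arm.trace(l,p)[:5]:
        m=r["region"].astype(np.uint8)
        c=px(p,r["centre"]); 
        q=cv2.minAreaRect(np.argwhere(m)[:,::-1].astype(np.float32))
        print(n,l,round(r["conf"],2),np.round(c,1),m.sum(),np.round(cv2.boxPoints(q)).tolist(), P[n]["frame"][m>0].mean(0).round())
```

```text
side case 0.79 [354.6 329.7] 1227 [[328.0, 349.0], [360.0, 297.0], [378.0, 308.0], [346.0, 361.0]] [ 38. 141. 137.]
side case 0.78 [332.2 189.5] 800 [[306.0, 187.0], [354.0, 176.0], [358.0, 193.0], [310.0, 204.0]] [107.  71.  44.]
side case 0.74 [221.  233.6] 504 [[207.0, 228.0], [238.0, 228.0], [238.0, 244.0], [207.0, 244.0]] [ 44. 124.  59.]
side case 0.66 [273.3 231.9] 868 [[263.0, 207.0], [282.0, 203.0], [293.0, 250.0], [274.0, 254.0]] [ 37. 114. 110.]
top case 0.88 [305.7 165.9] 893 [[289.0, 183.0], [311.0, 138.0], [328.0, 146.0], [305.0, 192.0]] [72. 48. 28.]
top case 0.86 [270.  297.3] 980 [[247.0, 313.0], [282.0, 271.0], [296.0, 283.0], [261.0, 325.0]] [29. 80. 36.]
top case 0.69 [305.6 241.9] 887 [[282.0, 238.0], [291.0, 222.0], [336.0, 247.0], [327.0, 263.0]] [22. 71. 68.]
top case 0.69 [435.2 264.9] 1042 [[422.0, 242.0], [442.0, 236.0], [457.0, 289.0], [437.0, 294.0]] [34. 98. 92.]
side vanity_drawer0_handle 0.81 [440.7 253.1] 1952 [[398.0, 235.0], [414.0, 215.0], [486.0, 275.0], [470.0, 295.0]] [153. 121.  83.]
top vanity_drawer0_handle 0.76 [447.  152.1] 1279 [[399.0, 163.0], [402.0, 139.0], [493.0, 149.0], [490.0, 173.0]] [112.  86.  53.]
side vanity 0.65 [462.9 235.4] 8093 [[396.0, 238.0], [449.0, 165.0], [540.0, 232.0], [486.0, 305.0]] [162. 113.  70.]
```

View pics/c1.png

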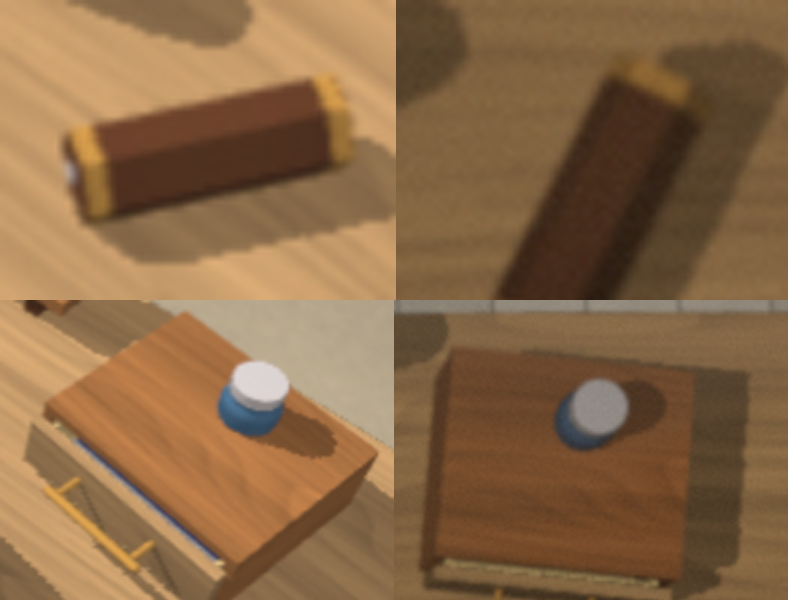

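The crop shows the white end bar at the left (+y) edge of the near end face, at side ≈(310,193). The drawer looks slightly ajar. I'll fit the case, unit and handle numerically.

```bash
cat >> h.py <<'E'
from scipy.optimize import minimize
def hexpts(x,y,yaw,z0=0.,L=.15,phase=30):
    a=np.radians(np.arange(6)*60); r=.0277
    v=[];c,s=np.cos(yaw),np.sin(yaw)
    for l in(-L/2,L/2):
        for t in a: v.append([x+l*c-r*np.cos(t)*s,y+l*s+r*np.cos(t)*c,z0+.024+r*np.sin(t)])
    return np.array(v)
def fitcase(pm,x0,z0=0.):
    # pm: list of (picture,mask); soft IoU
    def cost(q):
        e=0
        for p,m in pm:
            h=cv2.convexHull(proj(p,hexpts(q[0],q[1],q[2],z0)).astype(np.float32))
            c=np.zeros((1600,2560),np.uint8);cv2.fillConvexPoly(c,np.round(h*4+2).astype(np.int32),1)
            c=cv2.resize(c.astype(np.float32),(640,400),interpolation=cv2.INTER_AREA)
            M=cv2.GaussianBlur(m.astype(np.float32),(5,5),0);e+=((cv2.GaussianBlur(c,(5,5),0)-M)**2).sum()
        return e
    S=np.array([x0]+[np.add(x0,d) for d in((.01,0,0),(0,.01,0),(0,0,.1))])
    return minimize(cost,x0,method="Nelder-Mead",options=dict(initial_simplex=S,xatol=2e-4,fatol=.1))
def casemask(p,near):
    b=None
    for r in arm.trace("case",p):
        m=r["region"];col=p["frame"][m].mean(0)
        if col[0]>col[1]*1.15 and (b is None or r["conf"]>b["conf"]): b=r
    return None if b is None else b["region"]
E
python3 - <<'E'
from h import *
np.set_printoptions(precision=4,suppress=True)
P={n:arm.get_image(n) for n in("side","top")}
pm=[(p,casemask(p,0)) for p in P.values()]
r=fitcase(pm,[.573,.175,-.4]);q=r.x;print("case",q,r.fun)
for k in pm: print(fitcase([k],[.573,.175,-.4]).x)
c,s=np.cos(q[2]),np.sin(q[2])
for sg in(1,-1):
  X=np.array([q[0]-.075*c,q[1]-.075*s,.024])+.016*np.array([-s*.866*sg,c*.866*sg,-.5])
  print("bar if side",sg,proj(P["side"],X))
t=[(411.5,63.5),(501,71.7),(496,148),(405,142)];sd=[(466.5,180.6),(537.6,232.4),(485,272),(414.7,215)]
V=[tri((P["top"],a),(P["side"],b)) for a,b in zip(t,sd)]
for v in V: print(v)
print("z95",[atz(P["top"],a,.095)[:2] for a in t],[atz(P["side"],a,.095)[:2] for a in sd])
def best(n,l): 
    r=arm.place_of(l,P[n]); return px(P[n],r[0]["centre"]) if r else None
print("handle",tri((P["top"],best("top","vanity_drawer0_handle")),(P["side"],best("side","vanity_drawer0_handle"))))
print("van",[atz(P[n],best(n,"vanity"),0)[:2] for n in P], "cradle",atz(P["side"],best("side","cradle_floor"),.022))
print([atz(P["side"],a,.057)[:2] for a in((414.7,245.4),(448.7,274.3))])
E
```

```text
case [ 0.5855  0.1805 -0.4865] 20.131654739379883
[ 0.5858  0.1825 -0.5016]
[ 0.5857  0.1805 -0.4771]
bar if side 1 [[308.9152 193.0283]]
bar if side -1 [[311.1474 199.1124]]
(array([ 0.8694, -0.1238,  0.0864]), [0.0008, 0.0008])
(array([ 0.8407, -0.381 ,  0.0892]), [0.0016, 0.0016])
(array([ 0.6168, -0.3534,  0.0968]), [0.0018, 0.0018])
(array([ 0.6414, -0.0992,  0.088 ]), [0.0022, 0.0022])
z95 [array([ 0.8653, -0.1212]), array([ 0.8399, -0.3797]), array([ 0.6184, -0.3556]), array([ 0.6384, -0.0962])] [array([ 0.8617, -0.1276]), array([ 0.8335, -0.381 ]), array([ 0.6163, -0.352 ]), array([ 0.6381, -0.1033])]
handle (array([ 0.5816, -0.2168,  0.0469]), [0.0054, 0.0054])
van [array([ 0.7404, -0.2325]), array([ 0.7438, -0.2285])] cradle [ 0.695  -0.2277  0.022 ]
[array([ 0.5785, -0.1578]), array([ 0.5683, -0.2817])]
```

```bash
cat >> h.py <<'E'
def to(pos,yawY):
    "tool-frame shift (cm) and turn (rad) from now to pos, pointing down with tool y at yawY deg; shift given for before and after the turn"
    s=arm.observe();A=R.from_rotvec(s["ee_rot"]);y=np.radians(yawY)
    Y=np.array([np.cos(y),np.sin(y),0]);Z=np.array([0,0,-1.]);B=R.from_matrix(np.c_[np.cross(Y,Z),Y,Z])
    d=(np.array(pos)-s["position"])*100
    print("turn",(A.inv()*B).as_rotvec().round(3),"shift before",A.inv().apply(d).round(2),"after",B.inv().apply(d).round(2),"now",np.round(s["position"],4),np.round(s["force"],1),"w",round(s["width"],3),"t",s["clock"])
E
python3 -c "
from h import *
to([.611,.229,.227],-27.8)"
```

```text
turn [ 0.    -0.     1.646] shift before [-4.691e+01 -1.715e+01 -3.000e-02] after [-1.357e+01  4.807e+01 -3.000e-02] now [0.2491 0.5733 0.2267] [ 0.   0.9 -0.2] w 1.002 t 1.75
```

carry_out(claw=[9.1, 9.1, 9.1, 9.1, 9.1, 9.1, 9.1, 9.1, 9.1, 9.1, 9.1, 9.1], delta_pos=[[0, 0, 0], [0, 0, 0], [0, 0, 0], [0, 0, 0], [0, 0, 0], [0, 0, 0], [0, 0, 0], [0, 0, 0], [0, 0, 0], [0, 0, 0], [0, 0, 0], [0, 0, 0]], angular=[[0, 0, 0.137], [0, 0, 0.137], [0, 0, 0.137], [0, 0, 0.137], [0, 0, 0.137], [0, 0, 0.137], [0, 0, 0.137], [0, 0, 0.137], [0, 0, 0.137], [0, 0, 0.137], [0, 0, 0.137], [0, 0, 0.137]])

```text
clock: 2.95
position: [0.2489, 0.5733, 0.2268]
ee_rot: [-2.693, -1.618, -0.0]
force: [-0.5, -0.0, -0.0]
width: 0.993
gripper_force: 0.0
```

```bash
python3 -c "
from h import *
to([.611,.229,.227],-27.8)"
```

```text
turn [-0.    -0.    -0.003] shift before [-1.341e+01  4.813e+01 -3.000e-02] after [-1.357e+01  4.808e+01 -2.000e-02] now [0.2489 0.5733 0.2268] [-0.5 -0.  -0. ] w 0.993 t 2.95
```

carry_out(claw=[9.1, 9.1, 9.1, 9.1, 9.1, 9.1, 9.1, 9.1, 9.1, 9.1, 9.1, 9.1, 9.1, 9.1, 9.1, 9.1, 9.1], delta_pos=[[-1.13, 4.01, 0], [-1.13, 4.01, 0], [-1.13, 4.01, 0], [-1.13, 4.01, 0], [-1.13, 4.01, 0], [-1.13, 4.01, 0], [-1.13, 4.01, 0], [-1.13, 4.01, 0], [-1.13, 4.01, 0], [-1.13, 4.01, 0], [-1.13, 4.01, 0], [-1.13, 4.01, 0], [0, 0, 3.7], [0, 0, 3.7], [0, 0, 3.7], [0, 0, 3.6], [0, 0, 3.6]], angular=[[0, 0, 0], [0, 0, 0], [0, 0, 0], [0, 0, 0], [0, 0, 0], [0, 0, 0], [0, 0, 0], [0, 0, 0], [0, 0, 0], [0, 0, 0], [0, 0, 0], [0, 0, 0], [0, 0, 0], [0, 0, 0], [0, 0, 0], [0, 0, 0], [0, 0, 0]])

```text
clock: 4.65
position: [0.6122, 0.2298, 0.0424]
ee_rot: [-2.688, -1.626, -0.001]
force: [-0.3, 0.3, 0.5]
width: 0.991
gripper_force: 0.0
```

Run:
```python
from h import *
q=np.array([.5855,.1805]);n=np.array([.467,.884])
to([*(q+n*.026),.0437],-27.8)
p=arm.get_image("side")
cv2.imwrite("pics/s1.png",cv2.resize(p["frame"][120:270,230:430],None,fx=3,fy=3,interpolation=2)[:,:,::-1])
```

```text
turn [ 0.    -0.     0.002] shift before [-3.   -0.07 -0.13] after [-3.   -0.06 -0.13] now [0.6122 0.2298 0.0424] [-0.3  0.3  0.5] w 0.991 t 4.65
```

View pics/s1.png

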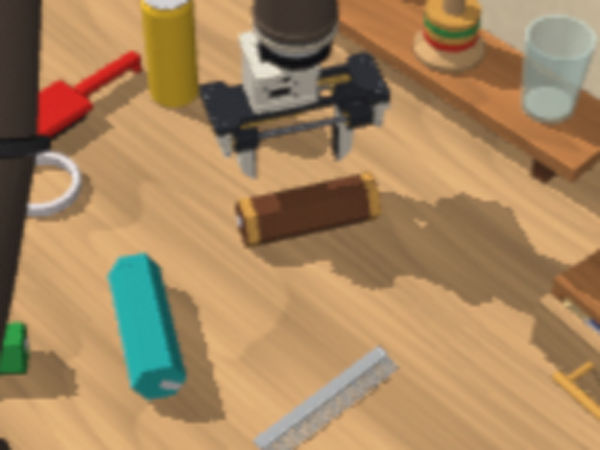

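The picture shows the open gripper behind the case, at (290,110) in the crop, with the case untouched at (310,210). I'll push it over on an arc now.

carry_out(claw=[9.1, 9.1, 9.1, 9.1, 9.1, 9.1, 9.1, 9.1, 9.1, 9.1, 9.1, 9.1, 9.1, 9.1, 9.1, 9.1, 9.1, 9.1, 9.1], delta_pos=[[-1.2, 0, -0.1], [-1.2, 0, 0], [-0.3, 0, 0], [-0.3, 0, 0], [-0.2, 0, -0.12], [-0.2, 0, -0.12], [-0.2, 0, -0.11], [-0.2, 0, -0.11], [-0.2, 0, -0.1], [-0.2, 0, -0.1], [-0.2, 0, -0.08], [-0.2, 0, -0.08], [-0.22, 0, -0.06], [-0.22, 0, -0.05], [-0.22, 0, -0.04], [-0.22, 0, -0.03], [-0.22, 0, -0.02], [-0.22, 0, 0], [-0.22, 0, 0]], angular=[[0, 0, 0], [0, 0, 0], [0, 0, 0], [0, 0, 0], [0, 0, 0], [0, 0, 0], [0, 0, 0], [0, 0, 0], [0, 0, 0], [0, 0, 0], [0, 0, 0], [0, 0, 0], [0, 0, 0], [0, 0, 0], [0, 0, 0], [0, 0, 0], [0, 0, 0], [0, 0, 0], [0, 0, 0]])

```text
clock: 6.6
position: [0.5833, 0.1752, 0.0547]
ee_rot: [-2.688, -1.626, 0.001]
force: [-0.9, -0.0, 0.7]
width: 0.991
gripper_force: 0.0
```

Run:
```python
from h import *
q=np.array([.5855,.1805]);n=np.array([.467,.884])
to([*(q+n*.026),.0437],-27.8)
p=arm.get_image("side")
cv2.imwrite("pics/s2.png",cv2.resize(p["frame"][150:250,260:410],None,fx=4,fy=4,interpolation=2)[:,:,::-1])
```

```text
turn [-0.001  0.     0.002] shift before [ 3.18 -0.04  1.1 ] after [ 3.18 -0.05  1.1 ] now [0.5833 0.1752 0.0547] [-0.9 -0.   0.7] w 0.991 t 6.6
```

View pics/s2.png

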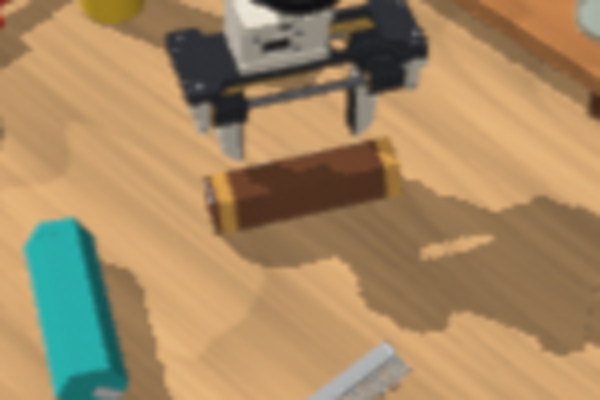

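The case has moved and the white bar now sits higher at the end, crop (209,183). I'll fit the pose to check.

```bash
cat >> h.py <<'E'
def checkcase(x0,names=("side",),z0=0.):
    pm=[]
    for k in names:
        p=arm.get_image(k);m=casemask(p,0)
        if m is not None: pm.append((p,m))
    r=fitcase(pm,x0,z0);q=r.x;print("fit",len(pm),q.round(4),round(r.fun,1))
    c,s=np.cos(q[2]),np.sin(q[2]);n=np.array([-s,c])
    print("lateral from start",((q[:2]-[.5855,.1805])@[.467,.884]).round(4))
    for p,_ in pm:
      for a in(0,60,120,180,240,300):
        for e in (-1,):
          t=np.radians(a);X=np.array([q[0]+e*.075*c,q[1]+e*.075*s,z0+.024])+.015*np.array([n[0]*np.sin(t),n[1]*np.sin(t),np.cos(t)])
          u=proj(p,X)[0];print(a,u.round(1),p["frame"][tuple(np.round(u[::-1]).astype(int))],end="; ")
      print()
    return q
E
python3 - <<'E'
from h import *
checkcase([.573,.155,-.48])
E
```

```text
fit 1 [ 0.573   0.1582 -0.4601] 12.6
lateral from start -0.0256
0 [311.9 197.4] [125  94  76]; 60 [310.8 196.1] [153 128 113]; 120 [310.9 199.2] [162 125  92]; 180 [312.1 203.7] [158 117  80]; 240 [313.3 205. ] [121  85  57]; 300 [313.2 201.9] [95 60 39];
```

The case rolled 60°: the lateral shift is 25.6 mm and the bar is at the 60° position. I'll back off and repeat the push.

carry_out(claw=[9.1, 9.1, 9.1, 9.1, 9.1, 9.1, 9.1, 9.1, 9.1, 9.1, 9.1, 9.1, 9.1, 9.1, 9.1, 9.1, 9.1, 9.1, 9.1, 9.1], delta_pos=[[2.2, 0, 0], [0, 0, 1.1], [-1.0, 0, 0], [-0.3, 0, 0], [-0.3, 0, 0], [-0.2, 0, -0.12], [-0.2, 0, -0.12], [-0.2, 0, -0.11], [-0.2, 0, -0.11], [-0.2, 0, -0.1], [-0.2, 0, -0.1], [-0.2, 0, -0.08], [-0.2, 0, -0.08], [-0.22, 0, -0.06], [-0.22, 0, -0.05], [-0.22, 0, -0.04], [-0.22, 0, -0.03], [-0.22, 0, -0.02], [-0.22, 0, 0], [-0.22, 0, 0]], angular=[[0, 0, 0], [0, 0, 0], [0, 0, 0], [0, 0, 0], [0, 0, 0], [0, 0, 0], [0, 0, 0], [0, 0, 0], [0, 0, 0], [0, 0, 0], [0, 0, 0], [0, 0, 0], [0, 0, 0], [0, 0, 0], [0, 0, 0], [0, 0, 0], [0, 0, 0], [0, 0, 0], [0, 0, 0], [0, 0, 0]])

```text
clock: 8.75
position: [0.5718, 0.1526, 0.0541]
ee_rot: [-2.688, -1.626, 0.0]
force: [-0.6, 0.4, -0.3]
width: 0.995
gripper_force: 0.0
```

Run:
```python
from h import *
q=checkcase([.56,.133,-.47])
to([.5735-.03,-.22+.003,.2],-5)
p=arm.get_image("side")
cv2.imwrite("pics/s3.png",cv2.resize(p["frame"][150:250,260:410],None,fx=4,fy=4,interpolation=2)[:,:,::-1])
```

```text
fit 1 [ 0.5593  0.1314 -0.486 ] 6.5
lateral from start -0.0556
0 [314.4 203.8] [137 109  93]; 60 [313.4 202.4] [154 117  83]; 120 [313.5 205.5] [170 130  90]; 180 [314.6 210. ] [122  87  58]; 240 [315.7 211.5] [98 65 42]; 300 [315.6 208.4] [105  70  43]; 
turn [-0.     0.    -0.396] shift before [-34.02  14.67 -14.58] after [-37.04   0.41 -14.59] now [0.5717 0.1524 0.0541] [ 1.  -0.3  0.8] w 0.993 t 8.85
```

View pics/s3.png

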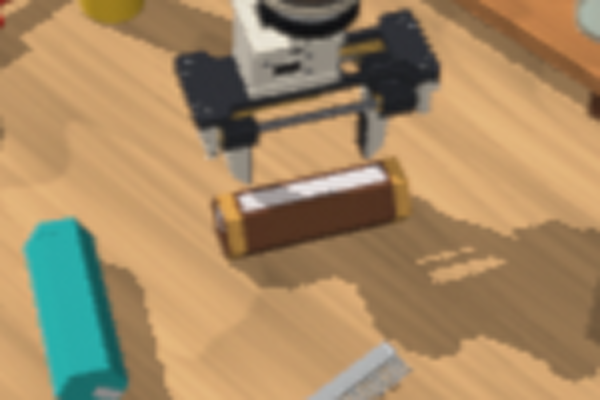

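The stripe now faces up, crop (310,185), and the case is at rest. Next is the drawer.

carry_out(claw=[9.1, 9.1, 9.1, 9.1, 9.1, 9.1, 7, 5, 5, 5], delta_pos=[[0, 0, -3], [0, 0, -3.9], [0, 0, -3.9], [0, 0, -3.8], [-4, 0, 0], [-4, 0, 0], [-4, 0, 0], [-4, 0, 0], [-2, 0, 0], [0, 0, 0]], angular=[[0, 0, 0], [0, 0, -0.132], [0, 0, -0.132], [0, 0, -0.132], [0, 0, 0], [0, 0, 0], [0, 0, 0], [0, 0, 0], [0, 0, 0], [0, 0, 0]])

```text
clock: 9.9
position: [0.5557, -0.0308, 0.2005]
ee_rot: [2.321, 2.115, -0.001]
force: [0.1, -0.8, 0.1]
width: 0.694
gripper_force: 0.0
```

Run:
```python
from h import *
np.set_printoptions(precision=4,suppress=True)
P={n:arm.get_image(n) for n in("side","top")}
q=[]
pm=[(p,casemask(p,0)) for p in P.values()];pm=[k for k in pm if k[1] is not None]
print("case",len(pm),fitcase(pm,[.559,.131,-.48]).x)
for n,p in P.items():
    for l in("vanity_drawer0_handle","cradle_floor"):
        for r in arm.place_of(l,p)[:1]: print(n,l,r["conf"],np.round(px(p,r["centre"]),1),atz(p,px(p,r["centre"]),.057 if "h" in l else .022))
f=lambda im,c,r,w,h,k:cv2.resize(im[r:r+h,c:c+w],None,fx=k,fy=k,interpolation=cv2.INTER_CUBIC)
# overlay predicted handle bar
yaw=-.088;y=np.array([-np.sin(yaw),np.cos(yaw),0])
ims=[]
for n,p in P.items():
    c,r=((395,225) if n=="side" else (395,130));k=5
    im=f(p["frame"],c,r,80,70,k).copy()
    for t in(-.06,0,.06):
        u=(proj(p,np.array([.5735,-.22,.057])+t*y)[0]-[c,r]+.5)*k;cv2.circle(im,tuple(u.astype(int)),3,(0,255,0),-1)
    ims.append(im)
cv2.imwrite("pics/h1.png",np.hstack(ims)[:,:,::-1])
to([.5735,-.22,.2],-5)
```

```text
case 2 [ 0.5604  0.1326 -0.4864]
side vanity_drawer0_handle 0.93 [429.7 257.5] [ 0.5756 -0.2127  0.057 ]
side cradle_floor 0.62 [457.3 246.3] [ 0.689 -0.234  0.022]
turn [-0.    -0.     0.002] shift before [-19.23   3.38  -0.  ] after [-19.23   3.41  -0.  ] now [ 0.5563 -0.0255  0.2   ] [ 0.4  0.1 -0.8] w 0.544 t 10.3
```

View pics/h1.png

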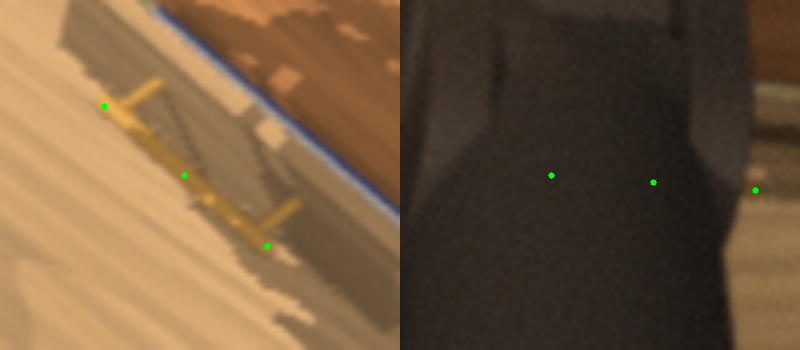

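The side crop shows the bar running (105,100)–(268,248), within about 2 mm of the estimate. In the top view the arm blocks it. I'll move over the bar with a narrow opening and come down on it.

carry_out(claw=[2.4, 2.4, 2.4, 2.4, 2.4, 2.4, 2.4, 2.4, 2.4, 2.4, 2.4, 2.4], delta_pos=[[-3.8, 0.69, 0], [-3.8, 0.69, 0], [-3.8, 0.69, 0], [-3.8, 0.69, 0], [-3.8, 0.69, 0], [0, 0, 3.5], [0, 0, 3.5], [0, 0, 3], [0, 0, 2], [0, 0, 1.5], [0, 0, 1.0], [0, 0, 1.0]], angular=[[0, 0, 0], [0, 0, 0], [0, 0, 0], [0, 0, 0], [0, 0, 0], [0, 0, 0], [0, 0, 0], [0, 0, 0], [0, 0, 0], [0, 0, 0], [0, 0, 0], [0, 0, 0]])

```text
clock: 11.5
position: [0.5746, -0.2188, 0.045]
ee_rot: [2.315, 2.123, 0.001]
force: [0.7, -0.2, -0.3]
width: 0.259
gripper_force: 0.0
```

Run:
```python
from h import *
p=arm.get_image("side")
cv2.imwrite("pics/h2.png",cv2.resize(p["frame"][200:300,380:500],None,fx=5,fy=5,interpolation=2)[:,:,::-1])
to([.5735,-.22,.045],-5)
```

```text
turn [-0.001 -0.     0.001] shift before [-0.15 -0.02 -0.14] after [-0.15 -0.02 -0.14] now [ 0.5738 -0.2185  0.0436] [-1.2 -0.4 -1.9] w 0.261 t 11.55
```

View pics/h2.png

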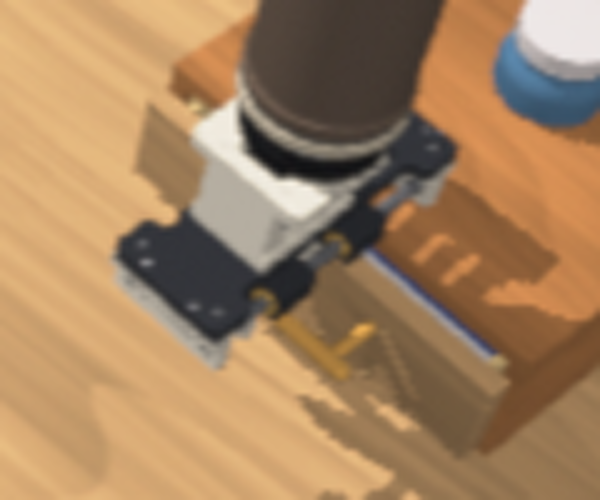

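The gripper straddles the bar, seen at (300,320) in the crop, without touching anything. I'll close on it.

carry_out(claw=[0, 0, 0, 0], delta_pos=[[0, 0, 0], [0, 0, 0], [0, 0, 0], [0, 0, 0]], angular=[[0, 0, 0], [0, 0, 0], [0, 0, 0], [0, 0, 0]], force=20)

```text
clock: 11.95
position: [0.5747, -0.219, 0.0459]
ee_rot: [2.315, 2.122, 0.001]
force: [0.4, 0.6, 2.0]
width: 0.113
gripper_force: 20.0
```

carry_out(claw=[0, 0, 0, 0, 0, 0, 0, 0, 0, 0, 0, 0, 0, 0], delta_pos=[[0, -0.5, 0], [0, -1, 0], [0, -1.4, 0], [0, -1.4, 0], [0, -1.4, 0], [0, -1.4, 0], [0, -1.4, 0], [0, -1.4, 0], [0, -1.4, 0], [0, -1.4, 0], [0, -1.4, 0], [0, -0.8, 0], [0, -0.5, 0], [0, 0, 0]], angular=[[0, 0, 0], [0, 0, 0], [0, 0, 0], [0, 0, 0], [0, 0, 0], [0, 0, 0], [0, 0, 0], [0, 0, 0], [0, 0, 0], [0, 0, 0], [0, 0, 0], [0, 0, 0], [0, 0, 0], [0, 0, 0]])

```text
clock: 13.35
position: [0.4196, -0.2018, 0.0457]
ee_rot: [-2.311, -2.123, -0.004]
force: [0.5, 13.7, 14.3]
width: 0.112
gripper_force: 20.0
```

carry_out(claw=[2.6, 2.6, 2.6, 2.6, 2.6, 2.6, 2.6, 5, 7.5, 7.5, 7.5], delta_pos=[[0, 0, 0], [0, 0, 0], [0, 0, -1], [0, 0, -2], [0, 0, -4], [0, 0, -4], [0, 0, -4], [4, -2, 0], [4, 0, 0], [4, 0, 0], [4, 0, 0]], angular=[[0, 0, 0], [0, 0, 0], [0, 0, 0], [0, 0, 0], [0, 0, 0], [0, 0, 0], [0, 0, 0], [0, 0, 0], [0, 0, 0], [0, 0, 0], [0, 0, 0]])

```text
clock: 14.45
position: [0.4142, -0.0434, 0.1959]
ee_rot: [2.317, 2.121, 0.001]
force: [0.5, -0.9, -0.1]
width: 0.581
gripper_force: 0.0
```

Run:
```python
from h import *
np.set_printoptions(precision=4,suppress=True)
P={n:arm.get_image(n) for n in("side","top")}
pm=[(p,casemask(p,0)) for p in P.values()];pm=[k for k in pm if k[1] is not None]
q=fitcase(pm,[.559,.131,-.48]).x;print("case",len(pm),q)
D={}
for n,p in P.items():
    for l in("vanity_drawer0_handle","cradle_floor"):
        for r in arm.place_of(l,p)[:1]: D[n,l]=px(p,r["centre"]);print(n,l,round(r["conf"],2),np.round(D[n,l],1),atz(p,D[n,l],.057 if "handle" in l else .022))
for l in("vanity_drawer0_handle","cradle_floor"):
    if ("top",l) in D and ("side",l) in D: print(tri((P["top"],D["top",l]),(P["side"],D["side",l])))
f=lambda im,c,r,w,h,k:cv2.resize(im[r:r+h,c:c+w],None,fx=k,fy=k,interpolation=cv2.INTER_CUBIC)
im=np.vstack([f(P["side"]["frame"],340,200,200,100,4)[:300],f(P["top"]["frame"],340,140,200,100,4)[:300]]) if 0 else np.hstack([f(P["side"]["frame"],350,190,130,130,3),f(P["top"]["frame"],385,125,130,130,3)])
cv2.imwrite("pics/d1.png",im[:,:,::-1])
to([.56,.1326,.2],90-27.8)
```

```text
case 2 [ 0.5608  0.132  -0.4782]
side vanity_drawer0_handle 0.63 [389.4 287.4] [ 0.4225 -0.1971  0.057 ]
side cradle_floor 0.69 [420.3 272.5] [ 0.5397 -0.2149  0.022 ]
top cradle_floor 0.74 [443.6 178.4] [ 0.5409 -0.2248  0.022 ]
(array([ 0.5373, -0.2195,  0.0309]), [0.0036, 0.0036])
turn [-0.     0.    -1.175] shift before [19.06 12.9  -0.48] after [-4.56 22.56 -0.48] now [ 0.4144 -0.0457  0.1952] [-0.5  0.4 -0.1] w 0.813 t 14.85
```

View pics/d1.png

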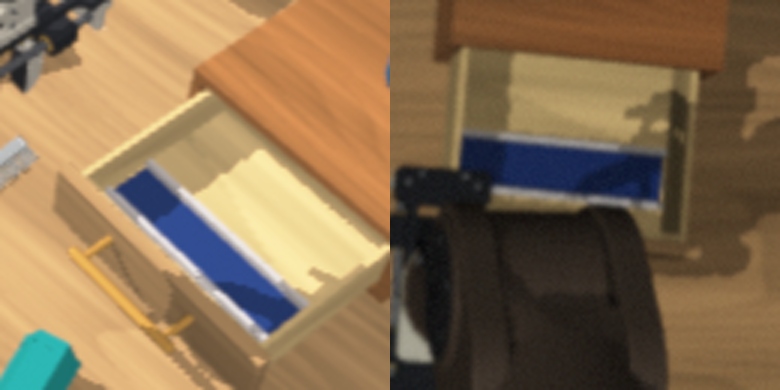

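The drawer is open. The blue cradle floor between the white ribs shows at crop side (205,245) and top (560,170). I'll fit the rib edges by colour.

Run:
```python
from h import *
np.set_printoptions(precision=4,suppress=True)
for n,(c,r) in {"side":(350,190),"top":(385,125)}.items():
    p=arm.get_image(n);im=p["frame"][r:r+115,c:c+130].astype(int)
    m=((im[...,2]>im[...,0]+20)&(im[...,2]>im[...,1]+15)).astype(np.uint8)
    k,lab,st,_=cv2.connectedComponentsWithStats(m);i=1+st[1:,4].argmax();m=lab==i
    pts=np.argwhere(m)[:,::-1]+[c,r]
    W=np.array([atz(p,u,.022) for u in pts.astype(float)])[:,:2]
    # grid in frame of yaw; find edges by columns along y
    for yaw in(-.1,):
        ex=np.array([np.cos(yaw),np.sin(yaw)]);ey=np.array([-ex[1],ex[0]])
        a,b=W@ex,W@ey
        bs=np.linspace(b.min()+.015,b.max()-.015,14);lo,hi,bb=[],[],[]
        for t in bs:
            k=abs(b-t)<.004
            lo.append(a[k].min());hi.append(a[k].max());bb.append(t)
        print(n,len(pts),"y range",b.min(),b.max(),"lo fit",np.polyfit(bb,lo,1),"hi",np.polyfit(bb,hi,1))
        t=np.mean([b.min(),b.max()])
        L=np.polyval(np.polyfit(bb,lo,1),t);H=np.polyval(np.polyfit(bb,hi,1),t)
        # front edge re-evaluated at z .032
        o=np.array(p["T"])[:3,3];F=np.array([*(L*ex+t*ey),.022]);F2=F+(o-F)*(.010/(o[2]-.022))
        print(" front@.032",F2[:2]@ex,"back",H,"mid world",((F2[:2]@ex+H)/2)*ex+t*ey)
```

```text
side 916 y range -0.2527819321601199 -0.05523714789787267 lo fit [0.0182 0.5363] hi [0.0141 0.5765]
 front@.032 0.5277882163550066 back 0.5743480037717217 mid world [ 0.5329 -0.2083]
top 913 y range -0.2632764546737917 -0.06507001836657123 lo fit [0.0672 0.5444] hi [0.0164 0.5765]
 front@.032 0.5323462131407961 back 0.5738644538903327 mid world [ 0.534  -0.2186]
```

carry_out(claw=[9.1, 9.1, 9.1, 9.1, 9.1, 9.1, 9.1, 9.1, 9.1, 9.1, 9.1, 9.1, 9.1, 9.1, 9.1, 9.1, 9.1], delta_pos=[[0, 0, 0], [0, 0, 0], [0, 0, 0], [0, 0, 0], [0, 0, 0], [0, 0, 0], [0, 0, 0], [0, 0, 0], [0, 0, 0], [-0.76, 3.76, 0], [-0.76, 3.76, 0], [-0.76, 3.76, 0], [-0.76, 3.76, 0], [-0.76, 3.76, 0], [-0.76, 3.76, 0], [0, 0, 4.5], [0, 0, 4.5]], angular=[[0, 0, -0.13], [0, 0, -0.13], [0, 0, -0.13], [0, 0, -0.13], [0, 0, -0.13], [0, 0, -0.13], [0, 0, -0.13], [0, 0, -0.13], [0, 0, -0.13], [0, 0, 0], [0, 0, 0], [0, 0, 0], [0, 0, 0], [0, 0, 0], [0, 0, 0], [0, 0, 0], [0, 0, 0]])

```text
clock: 16.65
position: [0.5625, 0.1345, 0.1047]
ee_rot: [0.757, 3.046, 0.003]
force: [-0.6, 0.4, -1.3]
width: 0.995
gripper_force: 0.0
```

```bash
python3 -c "
from h import *
checkcase([.56,.132,-.48]);to([.5606,.1323,.0145],62.4)"
```

```text
fit 1 [ 0.5591  0.1323 -0.4824] 21.1
lateral from start -0.0549
0 [314.2 203.7] [147 123 111]; 60 [313.1 202.3] [144 107  75]; 120 [313.2 205.5] [170 130  91]; 180 [314.4 210. ] [172 132  89]; 240 [315.4 211.4] [132  96  66]; 300 [315.4 208.3] [93 60 40]; 
turn [-0.008 -0.007 -0.007] shift before [-0.38  0.28  8.53] after [-0.32  0.21  8.54] now [0.5568 0.1319 0.0999] [ 0.1  0.1 -0.9] w 0.989 t 16.75
```

carry_out(claw=[9.1, 9.1, 9.1, 9.1, 9.1], delta_pos=[[0, 0, 0], [0, 0, 2.5], [0, 0, 2.5], [0, 0, 2], [0, 0, 0]], angular=[[0, 0, 0], [0, 0, 0], [0, 0, 0], [0, 0, 0], [0, 0, 0]])

```text
clock: 17.25
position: [0.5609, 0.1332, 0.0356]
ee_rot: [-0.76, -3.048, 0.0]
force: [-0.2, 0.3, -0.8]
width: 0.989
gripper_force: 0.0
```

```bash
python3 -c "
from h import *
to([.5606,.1323,.0145],62.4)"
```

```text
turn [-0.    -0.    -0.007] shift before [-0.02 -0.1   2.11] after [-0.02 -0.1   2.11] now [0.5609 0.1332 0.0356] [-0.2  0.3 -0.8] w 0.989 t 17.25
```

carry_out(claw=[9.1, 9.1, 6.5, 5, 4, 4, 4], delta_pos=[[0, -0.1, 1], [0, 0, 1.1], [0, 0, 0], [0, 0, 0], [0, 0, 0], [0, 0, 0], [0, 0, 0]], angular=[[0, 0, -0.007], [0, 0, 0], [0, 0, 0], [0, 0, 0], [0, 0, 0], [0, 0, 0], [0, 0, 0]], force=20)

```text
clock: 17.95
position: [0.5604, 0.1328, 0.0144]
ee_rot: [0.748, 3.051, 0.0]
force: [-0.1, -0.1, -0.3]
width: 0.605
gripper_force: 0.2
```

carry_out(claw=[4, 4, 4, 4, 4], delta_pos=[[0, 0, 0], [0, 0, 0], [0, 0, -0.5], [0, 0, -1], [0, 0, -1]], angular=[[0, 0, 0], [0, 0, 0], [0, 0, 0], [0, 0, 0], [0, 0, 0]])

```text
clock: 18.45
position: [0.56, 0.1326, 0.0398]
ee_rot: [-0.748, -3.051, 0.001]
force: [1.3, 0.7, -1.4]
width: 0.591
gripper_force: 20.0
```

Run:
```python
from h import *
checkcase([.56,.132,-.48],z0=.025)
p=arm.get_image("side")
cv2.imwrite("pics/g1.png",cv2.resize(p["frame"][130:250,250:410],None,fx=4,fy=4,interpolation=2)[:,:,::-1])
to([.5325,-.2135,.16],-6.4)
```

```text
fit 1 [ 0.5592  0.1332 -0.4577] 425.2
lateral from start -0.0541
0 [314.1 198.6] [142 121 113]; 60 [312.9 197.3] [127  93  70]; 120 [313.  200.5] [164 125  90]; 180 [314.2 205. ] [172 130  89]; 240 [315.4 206.4] [123  88  60]; 300 [315.4 203.2] [99 63 42]; 
turn [0.002 0.    1.202] shift before [-13.52 -32.01 -12.01] after [-34.75   1.04 -11.98] now [0.5609 0.1329 0.0402] [ 0.7  0.5 -2.5] w 0.59 t 18.6
```

View pics/g1.png

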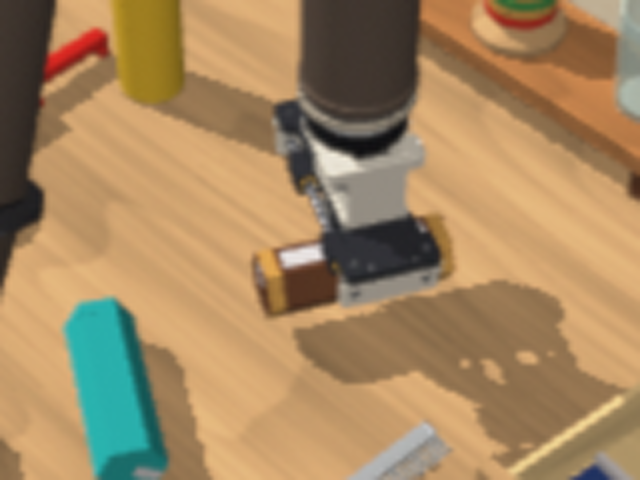

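The case is held level, with the stripe up at crop (300,255). Next I lift, turn and carry it over the cradle.

carry_out(claw=[4, 4, 4, 4, 4, 4, 4, 4, 4, 4, 4, 4, 4, 4], delta_pos=[[0, 0, -2], [0, 0, -3], [0, 0, -3], [0, 0, -2.5], [0, 0, -1.5], [0, 0, 0], [0, 0, 0], [0, 0, 0], [0, 0, 0], [0, 0, 0], [0, 0, 0], [0, 0, 0], [0, 0, 0], [0, 0, 0]], angular=[[0, 0, 0.05], [0, 0, 0.1], [0, 0, 0.1], [0, 0, 0.1], [0, 0, 0.1], [0, 0, 0.1], [0, 0, 0.1], [0, 0, 0.1], [0, 0, 0.1], [0, 0, 0.1], [0, 0, 0.1], [0, 0, 0.1], [0, 0, 0.052], [0, 0, 0]])

```text
clock: 20.0
position: [0.5599, 0.1328, 0.1588]
ee_rot: [-2.343, -2.093, 0.001]
force: [0.4, -0.1, -2.7]
width: 0.59
gripper_force: 20.0
```

carry_out(claw=[4, 4, 4, 4, 4, 4, 4, 4, 4, 4, 4, 4, 4, 4, 4, 4], delta_pos=[[-1, 0, 0], [-2, 0.05, 0], [-2.8, 0.09, 0], [-2.8, 0.09, 0], [-2.8, 0.09, 0], [-2.8, 0.09, 0], [-2.8, 0.09, 0], [-2.8, 0.09, 0], [-2.8, 0.09, 0], [-2.8, 0.09, 0], [-2.8, 0.09, 0], [-2.8, 0.09, 0], [-2.2, 0.09, 0], [-1.2, 0.05, 0], [-0.3, 0.05, 0], [0, 0, 0]], angular=[[0, 0, 0], [0, 0, 0], [0, 0, 0], [0, 0, 0], [0, 0, 0], [0, 0, 0], [0, 0, 0], [0, 0, 0], [0, 0, 0], [0, 0, 0], [0, 0, 0], [0, 0, 0], [0, 0, 0], [0, 0, 0], [0, 0, 0], [0, 0, 0]])

```text
clock: 21.6
position: [0.5326, -0.2131, 0.159]
ee_rot: [-2.342, -2.093, -0.0]
force: [-0.6, -0.4, -2.1]
width: 0.588
gripper_force: 20.0
```

```bash
python3 -c "
from h import *
to([.5325,-.2135,.036],-6.4)"
```

```text
turn [-0.    -0.001 -0.   ] shift before [-0.05 -0.   12.3 ] after [-4.00e-02 -1.00e-02  1.23e+01] now [ 0.5326 -0.2131  0.159 ] [-0.6 -0.4 -2.1] w 0.588 t 21.6
```

carry_out(claw=[4, 4, 4, 4, 4, 4, 4], delta_pos=[[0, 0, 1.5], [0, 0, 3], [0, 0, 3], [0, 0, 2], [0, 0, 1], [0, 0, 0.5], [0, 0, 0]], angular=[[0, 0, 0], [0, 0, 0], [0, 0, 0], [0, 0, 0], [0, 0, 0], [0, 0, 0], [0, 0, 0]])

```text
clock: 22.3
position: [0.533, -0.2128, 0.0492]
ee_rot: [-2.341, -2.095, -0.0]
force: [0.1, 0.2, -2.9]
width: 0.59
gripper_force: 20.0
```

carry_out(claw=[4, 4, 4, 4, 4], delta_pos=[[0, 0, 0.3], [0, 0, 0.3], [0, 0, 0.2], [0, 0, 0.2], [0, 0, 0]], angular=[[0, 0, 0], [0, 0, 0], [0, 0, 0], [0, 0, 0], [0, 0, 0]])

```text
clock: 22.8
position: [0.5326, -0.2133, 0.039]
ee_rot: [-2.342, -2.093, -0.0]
force: [1.3, 0.3, -2.1]
width: 0.587
gripper_force: 20.0
```

Run:
```python
from h import *
to([.5325,-.2135,.037],-6.4)
checkcase([.5325,-.2135,np.pi/2-.112],names=("side","top"),z0=.025)
```

```text
turn [-0. -0. -0.] shift before [-0.02 -0.01  0.2 ] after [-0.02 -0.01  0.2 ] now [ 0.5326 -0.2133  0.039 ] [ 1.3  0.3 -2.1] w 0.587 t 22.8
fit 2 [ 0.5324 -0.2115  1.4637] 1044.6
lateral from start -0.3713
0 [440.7 283.7] [146 127 111]; 60 [436.8 287.9] [101  71  39]; 120 [435.7 290.8] [71 44 28]; 180 [438.6 289.7] [69 44 28]; 240 [442.4 285.6] [109  98  94]; 300 [443.5 282.6] [74 48 35]; 
0 [469.  182.3] [31 26 20]; 60 [467.8 187. ] [32 26 21]; 120 [465.9 187.4] [33 27 23]; 180 [465.4 183.3] [35 30 24]; 240 [466.6 178.7] [31 26 21]; 300 [468.4 178.2] [30 24 19];
```

carry_out(claw=[4, 4, 4], delta_pos=[[0, 0, 0.1], [0, 0, 0.1], [0, 0, 0]], angular=[[0, 0, 0], [0, 0, 0], [0, 0, 0]])

```text
clock: 23.3
position: [0.5326, -0.2133, 0.037]
ee_rot: [-2.342, -2.093, 0.0]
force: [-0.7, -0.7, -2.2]
width: 0.587
gripper_force: 20.0
```

carry_out(claw=[4, 4], delta_pos=[[0, 0, 0.1], [0, 0, 0]], angular=[[0, 0, 0], [0, 0, 0]])

```text
clock: 23.5
position: [0.533, -0.2134, 0.0364]
ee_rot: [2.342, 2.093, 0.001]
force: [-0.4, 0.3, 1.5]
width: 0.589
gripper_force: 20.0
```

carry_out(claw=[5.5, 5.7, 6.0, 6.4, 6.4, 6.4, 6.4, 6.4, 6.4, 6.4, 6.4], delta_pos=[[0, 0, 0], [0, 0, 0], [0, 0, 0], [0, 0, 0], [0, 0, 0], [0, 0, -1], [0, 0, -2], [0, 0, -3], [0, 0, -4], [0, 0, -4], [0, 0, 0]], angular=[[0, 0, 0], [0, 0, 0], [0, 0, 0], [0, 0, 0], [0, 0, 0], [0, 0, 0], [0, 0, 0], [0, 0, 0], [0, 0, 0], [0, 0, 0], [0, 0, 0]])

```text
clock: 24.6
position: [0.5354, -0.2151, 0.1821]
ee_rot: [2.337, 2.088, 0.008]
force: [0.4, 1.1, 0.4]
width: 0.696
gripper_force: 0.0
```

Run:
```python
from h import *
np.set_printoptions(precision=4,suppress=True)
for n,(c,r) in {"side":(350,190),"top":(385,125)}.items():
    p=arm.get_image(n);m=casemask(p,0)
    if m is None: print(n,"no case");continue
    q=fitcase([(p,m)],[.5325,-.2135,1.459],z0=.022);print(n,q.x,q.fun,m.sum())
    # stripe: bright neutral pixels inside case mask
    f=p["frame"].astype(int);w=m&(f.min(2)>125)&(np.ptp(f,2)<40) if 0 else m&(f.min(2)>120)&((f.max(2)-f.min(2))<45)
    u=np.argwhere(w)[:,::-1].astype(float)
    if len(u): 
        W=np.array([atz(p,k,.07) for k in u]);print("stripe px",len(u),W.mean(0),W.std(0))
    for r_ in arm.place_of("vanity_drawer0_handle",p)[:1]: print("handle",atz(p,px(p,r_["centre"]),.057))
to([.4196,-.2018,.16],-6.4)
```

```text
side [ 0.5318 -0.2132  1.4591] 12.097373962402344 975
stripe px 260 [ 0.5322 -0.216   0.07  ] [0.0068 0.0339 0.    ]
handle [ 0.4234 -0.1979  0.057 ]
top [ 0.5342 -0.205   1.4552] 277.7615966796875 691
stripe px 141 [ 0.5347 -0.1997  0.07  ] [0.0048 0.0238 0.    ]
handle [ 0.4232 -0.2047  0.057 ]
turn [-0.002 -0.    -0.   ] shift before [ -0.14 -11.28   1.53] after [ -0.14 -11.29   1.5 ] now [ 0.5319 -0.213   0.175 ] [-0.6 -0.2  0.4] w 0.697 t 24.9
```

The case sits in the cradle with the stripe up, confirmed numerically from both views. Next I grip the handle again and push the drawer shut.

carry_out(claw=[6.4, 4, 2.5, 2.5, 2.5, 2.5, 2.5, 2.5, 2.5, 2.5, 2.5, 2.5], delta_pos=[[0, -3, 0], [0, -3, 0], [0, -3, 0], [0, -2.2, 0], [-0.1, 0, 0], [0, 0, 2], [0, 0, 3], [0, 0, 3], [0, 0, 2], [0, 0, 1.5], [0, 0, 1], [0, 0, 0.4]], angular=[[0, 0, 0], [0, 0, 0], [0, 0, 0], [0, 0, 0], [0, 0, 0], [0, 0, 0], [0, 0, 0], [0, 0, 0], [0, 0, 0], [0, 0, 0], [0, 0, 0], [0, 0, 0]])

```text
clock: 26.1
position: [0.4211, -0.2018, 0.0459]
ee_rot: [-2.341, -2.093, 0.002]
force: [-0.0, -1.0, 0.2]
width: 0.271
gripper_force: 0.0
```

carry_out(claw=[0, 0, 0, 0], delta_pos=[[0, 0, 0], [0, 0, 0], [0, 0, 0], [0, 0, 0]], angular=[[0, 0, 0], [0, 0, 0], [0, 0, 0], [0, 0, 0]], force=8)

```text
clock: 26.5
position: [0.4216, -0.202, 0.0476]
ee_rot: [2.342, 2.093, 0.001]
force: [-0.9, -1.1, -0.7]
width: 0.116
gripper_force: 8.0
```

carry_out(claw=[0, 0, 0, 0, 0, 0, 0, 0, 0, 0, 0, 0, 0, 0, 0, 0, 0, 0], delta_pos=[[0, 0.3, 0], [0, 0.6, 0], [0, 1, 0], [0, 1, 0], [0, 1, 0], [0, 1, 0], [0, 1, 0], [0, 1, 0], [0, 1, 0], [0, 1, 0], [0, 1, 0], [0, 1, 0], [0, 1, 0], [0, 1, 0], [0, 0.6, 0], [0, 0.4, 0], [0, 0.3, 0], [0, 0.2, 0]], angular=[[0, 0, 0], [0, 0, 0], [0, 0, 0], [0, 0, 0], [0, 0, 0], [0, 0, 0], [0, 0, 0], [0, 0, 0], [0, 0, 0], [0, 0, 0], [0, 0, 0], [0, 0, 0], [0, 0, 0], [0, 0, 0], [0, 0, 0], [0, 0, 0], [0, 0, 0], [0, 0, 0]])

```text
clock: 28.3
position: [0.5658, -0.2182, 0.0475]
ee_rot: [2.341, 2.093, 0.001]
force: [-1.3, -0.3, 6.3]
width: 0.118
gripper_force: 8.0
```

carry_out(claw=[0, 0, 0, 0, 0, 0], delta_pos=[[0, 0.2, 0], [0, 0.2, 0], [0, 0.2, 0], [0, 0.2, 0], [0, 0.1, 0], [0, 0, 0]], angular=[[0, 0, 0], [0, 0, 0], [0, 0, 0], [0, 0, 0], [0, 0, 0], [0, 0, 0]])

```text
clock: 28.9
position: [0.5748, -0.2192, 0.0476]
ee_rot: [2.341, 2.093, 0.001]
force: [-0.5, -0.8, 5.4]
width: 0.111
gripper_force: 8.0
```

Not at the stop yet by force, so I creep further in.

carry_out(claw=[0, 0, 0], delta_pos=[[0, 0.1, 0], [0, 0.1, 0], [0, 0, 0]], angular=[[0, 0, 0], [0, 0, 0], [0, 0, 0]])

```text
clock: 29.2
position: [0.5767, -0.2193, 0.0476]
ee_rot: [2.341, 2.093, 0.001]
force: [1.0, -0.7, 5.8]
width: 0.113
gripper_force: 8.0
```

carry_out(claw=[0, 0, 0], delta_pos=[[0, 0.1, 0], [0, 0.1, 0], [0, 0, 0]], angular=[[0, 0, 0], [0, 0, 0], [0, 0, 0]])

```text
clock: 29.5
position: [0.5786, -0.2196, 0.0476]
ee_rot: [2.341, 2.093, 0.001]
force: [-0.4, -0.1, 5.9]
width: 0.118
gripper_force: 8.0
```

carry_out(claw=[0, 0, 0, 0, 0], delta_pos=[[0, 0.1, 0], [0, 0.1, 0], [0, 0.1, 0], [0, 0.1, 0], [0, 0, 0]], angular=[[0, 0, 0], [0, 0, 0], [0, 0, 0], [0, 0, 0], [0, 0, 0]])

```text
clock: 30.0
position: [0.5826, -0.22, 0.0476]
ee_rot: [2.341, 2.093, 0.001]
force: [-0.3, -0.7, 5.3]
width: 0.117
gripper_force: 8.0
```

Run:
```python
from h import *
for n in("side","top"):
    p=arm.get_image(n)
    for r in arm.place_of("vanity_drawer0_handle",p)[:1]: print(n,r["conf"],px(p,r["centre"]),atz(p,px(p,r["centre"]),.057))
to([.58,-.22,.16],-6.4)
```

```text
side 0.97 [433.28000000000003, 256.4] [ 0.58574543 -0.2173601   0.057     ]
top 0.59 [444.288, 164.2] [ 0.57901166 -0.21753395  0.057     ]
turn [0.002 0.    0.   ] shift before [ -0.03  -0.24 -11.24] after [ -0.03  -0.26 -11.24] now [ 0.5826 -0.22    0.0476] [ 0.1 -1.   5.2] w 0.114 t 30.2
```

carry_out(claw=[0, 0, 0, 0, 0], delta_pos=[[0, 0.1, 0], [0, 0.1, 0], [0, 0.1, 0], [0, 0.1, 0], [0, 0, 0]], angular=[[0, 0, 0], [0, 0, 0], [0, 0, 0], [0, 0, 0], [0, 0, 0]])

```text
clock: 30.7
position: [0.5827, -0.2201, 0.0468]
ee_rot: [-2.34, -2.09, 0.004]
force: [-10.7, 1.4, 11.4]
width: 0.114
gripper_force: 8.0
```

carry_out(claw=[0, 0, 0, 0, 0], delta_pos=[[0, 0.1, 0], [0, 0.1, 0], [0, 0.1, 0], [0, 0.1, 0], [0, 0, 0]], angular=[[0, 0, 0], [0, 0, 0], [0, 0, 0], [0, 0, 0], [0, 0, 0]])

```text
clock: 31.2
position: [0.5851, -0.2204, 0.0464]
ee_rot: [-2.338, -2.088, 0.007]
force: [-15.8, 1.8, 13.3]
width: 0.17
gripper_force: 8.0
```

The drawer is at its stop: at x≈0.583 the force rose to −11 N and then −16 N. I'll relax the push, open and rise.

carry_out(claw=[0, 0, 2.3, 2.3, 2.3, 2.3, 2.3, 2.3, 2.3, 2.3, 2.3], delta_pos=[[0, -0.35, 0], [0, -0.35, 0], [0, 0, 0], [0, 0, 0], [0, 0, 0], [0, 0, -0.8], [0, 0, -2], [0, 0, -4], [0, 0, -4], [0, -3, -3], [0, 0, 0]], angular=[[0, 0, 0], [0, 0, 0], [0, 0, 0], [0, 0, 0], [0, 0, 0], [0, 0, 0], [0, 0, 0], [0, 0, 0], [0, 0, 0], [0, 0, 0], [0, 0, 0]])

```text
clock: 32.3
position: [0.5519, -0.2184, 0.19]
ee_rot: [2.341, 2.088, 0.005]
force: [-0.1, -0.4, 0.9]
width: 0.252
gripper_force: 0.0
```

carry_out(claw=[2.3, 2.3, 2.3, 2.3, 2.3, 2.3], delta_pos=[[3, -3, 0], [3, -3, 0], [3, -3, 0], [3, -3, 0], [0, 0, 0], [0, 0, 0]], angular=[[0, 0, 0], [0, 0, 0], [0, 0, 0], [0, 0, 0], [0, 0, 0], [0, 0, 0]])

```text
clock: 32.9
position: [0.4468, -0.0829, 0.1853]
ee_rot: [-2.34, -2.096, -0.002]
force: [-0.0, -1.0, -0.2]
width: 0.251
gripper_force: 0.0
```

Run:
```python
from h import *
for n in("side","top"):
    p=arm.get_image(n);q=[]
    for l in("vanity_drawer0_handle","comb","hair_band","hairbrush","talc"):
        for r in arm.place_of(l,p)[:1]: print(n,l,round(r["conf"],2),np.round(px(p,r["centre"])),atz(p,px(p,r["centre"]),.057 if "handle" in l else .0).round(3))
to([.48,-.1,.18],-6.4)
```

```text
side vanity_drawer0_handle 0.76 [430. 255.] [ 0.583 -0.208  0.057]
side comb 0.79 [340. 258.] [ 0.426 -0.015  0.   ]
side hair_band 0.66 [247. 179.] [0.43  0.434 0.   ]
side hairbrush 0.58 [256. 155.] [0.527 0.507 0.   ]
side talc 0.67 [286. 149.] [0.621 0.454 0.   ]
top vanity_drawer0_handle 0.7 [446. 162.] [ 0.585 -0.223  0.057]
top comb 0.98 [367. 215.] [0.434 0.004 0.   ]
top hair_band 0.85 [231. 223.] [0.416 0.419 0.   ]
top hairbrush 0.7 [203. 189.] [0.523 0.503 0.   ]
top talc 0.95 [222. 157.] [0.619 0.446 0.   ]
turn [-0.     0.    -0.001] shift before [-1.2   3.49  0.51] after [-1.21  3.49  0.51] now [ 0.4467 -0.0841  0.1851] [-0.6 -0.   0.2] w 0.248 t 33.5
```

```bash
python3 -c "
from cell import arm
print(arm.sign_off())"
```

```text
the job is handed in; nothing more can be done
None
```

The job is done and handed in, at about 34 s on the robot's clock: the case was rolled stripe up on the table, set stripe up between the cradle ribs, and the drawer pushed gently shut to its stop. The arm stayed clear of the comb, hair band, hairbrush and talc can.

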